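# Unlatch the board carrier and send it to the light panel

### The arm

A 6-joint arm with a two-finger parallel gripper is mounted at the origin on the work surface. World frame = base frame: x ahead of the robot, y to its left, z up, the work surface at z = 0. Lengths are in mm, angles in rad, forces in N, time in s.
With the tool pointing down it reaches from about 300 to 1000 mm from the base axis. Payload 5.1 kg.
Tool frame: the origin (TCP) lies midway between the tips of the shut fingers; the grasp point (between the pads) lies behind it (robot.grip_point_offset is the z of the grasp point in the tool frame, in mm); z points along the fingers, y is the line along which they close (so a half turn about z gives the same grasp; the last joint's range is limited). The gripper opens to 95 mm and grips with 3 to 60 N. Pads are 20 mm wide; open, the fingers measure 119 mm over their backs; the gripper's body (75 mm by 180 mm) begins 59 mm behind the grasp point.
Start: joints at [1.265, 0.124, 1.65, -0, 1.367, -0.083], TCP at [143.647, 633.916, 189.356] pointing down, gripper open.
Joint ranges: [-2.61, 2.61], [-1.02, 2.33], [0.03, 2.71], [-1.35, 4.49], [0.32, 2.68], [-2.91, 2.91]. Speed limits (rad/s): [2.57, 2.57, 3.14, 3.14, 3.14, 3.14].

### API

Orientations are given as a 3x3 rotation matrix whose columns are the frame's x, y, z axes.
In Python, from plant import readout, imaging, job_done, robot gives the robot as it stands.
- The arm moves only by the shell command python3 -m handwheel 'ROWS'. ROWS is JSON, a list of rows, each a list of 5 numbers: the finger opening in cm, from 0 to 9.51, then the shift along the tool's x, y, z in cm, then the turn about the tool's z in degrees. A call has 1 to 20 rows; each row is the pose to reach, as a shift and turn from the pose commanded when the call began, along the tool's axes at that moment; what a row does not reach only later rows make up. A row lasts 1/12 s, in which the tool goes at most 41.7 mm and 7.16 degrees, less where a joint would pass 70% of its speed; a pose out of reach is approached as far as the arm can. A call with a gripper value outside its range is refused whole. The fingers move at their own pace and stop on an object; the grip force is fixed at half the most. Time passes only in rows, so rows that repeat a pose let the fingers close. It gives the time, the measured TCP pose, the force, the opening and the grip force at its end, in the units of the state.
- readout.read_state(): the state, without advancing time (a new reading comes with each control period).
- imaging.grab_frame(name): name is "scene" or "top" or "wrist"; returns (picture, depth): 420x560x3 uint8, red, green, blue; 420x560 float32, mm along the optical axis (not along the pixel's ray), 0 where there is no reading.
- imaging.camera_params(name): a dict with "K" (3x3 intrinsics, pixels), "world_to_cam" (4x4, takes a point from world to camera coordinates). Camera axes: x right, y up, looking along -z (the intrinsics and any distortion apply to the point x, -y, -z); pixel columns grow to the right and rows downward; lengths in mm; the calibration is good to about 2 mm. The wrist camera is an equidistant fisheye: a pixel r from the principal point sees the ray r / f radians off the axis. A picture is of the moment at which its call begins: read the wrist's pose just before it. camera_params takes no time and is no camera call; for the wrist camera it gives the pose at the moment of the call.
- job_done(): hands the job in; it is judged then, once.
The state is a dict: "t": time; "joint_positions": joint angles; "joint_velocities": joint speeds; "effort": joint torques, N m; "ee_pos": TCP position; "tcp_rot": TCP orientation; "ft_force": force on the tool from outside, world axes, zero at the start; "wrist_torque": the same for the moment, N m; "opening": finger opening in mm; "gripper_force": force on a finger pad.
Only numpy, scipy, OpenCV 4.12 (cv2) and the standard library are available. Lean on these libraries where they do the work, as an engineer would, in place of code of your own. Each camera call takes 0.05 s, during which the arm holds its last target. There are 200 camera calls.

### The job

Free the board carrier on the slide: lift the latch lever by its red bar and throw it right over to its stop, so that the hook drops clear of the carrier, before the carrier is moved. Then push the carrier along its rails by its blue plate until it has passed under the orange catch, lifting the catch with its own front edge, and the catch has dropped behind it; do not touch the catch. Let go of everything and leave the things lying around the slide where they are.

Things in the scene. Friction and masses are not known exactly. Their poses are not given: they have to be found in the camera images.
- fixture: The slide, fixed to the bench: aluminium base plate 352 x 164 x 10 mm with dark steel side rails. Origin: centre of the plate's underside, on the bench. Its +x is the carrier's travel, from the latch end to the white light panel; z up. In this frame the rails stand 32 mm high at |y| 54 to 72, x -69 to 176 mm. All its parts but the lever stay below 62 mm.
- lever (a joint): Latch lever, rad: 0 = latched (points to the slide's -x, 25 deg above level); grows as it is lifted and swung over towards the carrier; 1.45 = its stop, leaning past upright, where its weight holds it. The hook's spring (12 N) resists with about 2 N at the bar up to dead centre, about 0.35; then it goes easily, but it must be pushed past upright (1.14; best to 1.3 or more) to stay over.
- lever_bar (a point): Centre of the red round bar across the lever's end: 10 mm thick, 62 mm long along the slide's y, 65 mm from the hinge. Latched: x=-176, z=59 mm in the slide's frame, with free space under it down to the base plate (10 mm). Thrown over: x=-98, z=94 mm.
- lever_hinge (a point): The lever's hinge axis, at x=-117, y=0, z=32 mm in the slide's frame; the axis is the slide's y.
- hook_tip (a point): Top of the brass hook, 18 mm wide, drawn by the lever. Latched: 34 mm above the bench, 6 mm up behind the lower edge (28 mm) of the carrier's steel lug. When the lever is thrown over it drops by itself onto the base plate, its top then about 20 mm above the bench.
- carrier: Loose board carrier, about 0.35 kg: black slab 90 (along travel) x 120 x 16 mm with a green circuit board, kept down by the rails' lips, sliding along the slide's x. Origin: centre of its underside, 10 mm above the bench; at the start x=0 in the slide's frame, axes as the slide's. A steel lug 20 mm wide reaches back to x=-71 of its frame, top 40 mm above the bench.
- push_plate (a point): On the rear face of the carrier's blue upright push plate, at its mid width, 60 mm above the bench and 45 mm behind the carrier's origin. The plate is 60 mm wide along y, 6 mm thick and 72 mm high above the bench; free above the lug, from 40 mm up. Push it along the slide's +x.
- end_stop (a point): Middle of the brass end stop's face (x=169 mm in the slide's frame): the carrier's front meets it when the carrier's origin is at x=124 mm. The catch drops behind the carrier when its origin has passed about x=119 mm; it is then kept beyond x=112 mm.
- catch (a joint): Angle of the orange gravity catch, rad: 0 = down (its rest), grows as it is lifted; about 0.25 while the carrier passes under it. It hangs from the post at the slide's +y side and falls by its own weight. Its post, 61 mm high, stands at x=11, y=66 mm of the slide's frame.
- catch_tip (a point): Centre of the round end (8 mm thick, 10 mm wide) of the catch, down: x=63, y=46, z=16 mm in the slide's frame.
- tape_roll: Bystander: yellow roll 64 mm across, 16 mm high, lying on the bench. Origin: centre of its underside.
- screwdriver: Bystander: screwdriver 150 mm long lying on the bench along its own x.
- ram: Bystander: green memory module 68 x 30 x 5 mm lying on the bench. Origin: centre of its underside.
There are look-alikes about, which are no part of the job. What is meant by the carrier is not yellow, and is the smaller of those in its own colour.

How it is judged (in metres and radians):
On the way, in this order (a step that is already met when the one before it is completed fails the run):
1. the lever is thrown past upright and the hook has dropped clear while the carrier is still at its latched place (value of joint lever above 1.15 rad and z of hook_tip in the frame of fixture below 0.026 m and x of carrier in the frame of fixture below 0.02 m), for 0.2 s.
2. the carrier, on its rails, has lifted the catch with its front edge (value of joint catch above 0.15 rad and contact force between carrier and catch above 0.02 N and x of carrier in the frame of fixture below 0.1 m and z of carrier in the frame of fixture below 0.013 m), for 0.1 s.
At the end, for the whole second after the job is handed in: The lever is over at its stop (past 1.15 rad) with the hook down (top below 26 mm over the bench), the carrier lies on its rails at rest beyond x = 110 mm of the slide, and the catch is down behind it (below 0.06 rad) (value of joint lever above 1.15 rad and z of hook_tip in the frame of fixture below 0.026 m and x of carrier in the frame of fixture above 0.11 m and z of carrier in the frame of fixture below 0.013 m and value of joint catch below 0.06 rad and linear speed of carrier below 0.01 m/s); the robot touches nothing.
It fails at once if the catch is touched by the robot (contact force between any of the fingers, the arm and catch above 0.5 N).
It fails at once if a bystander is moved by more than 20 mm (distance of any of tape_roll, screwdriver, ram from where it was at the start of the episode above 0.02 m).
It also fails if it takes over 45 s, if anything falls off the work surface, if the arm or the gripper's body presses on something with over 40 N, if the wrist force passes 120 N, or if a joint passes its speed limit or range.

## Working session

There is one attempt and no reset: what is moved stays moved. The work goes in short steps, Python scripts to look and compute and a shell command to move; the robot and the scene stay as the last step left them, time stands still between calls to the robot, and variables do not carry over. Pictures are saved under pics/ and viewed, at most 12 in all, crops included, and the job is handed in when it is done.

```bash
mkdir -p pics; ls
cat > h.py <<'E'
import numpy as np, cv2
from plant import readout, imaging, robot
def grab(n):
    p=imaging.camera_params(n); im,d=imaging.grab_frame(n); return im,d,p
def cloud(d,p):
    K=np.array(p["K"]);M=np.linalg.inv(np.array(p["world_to_cam"]))
    v,u=np.indices(d.shape)
    P=np.stack([(u-K[0,2])/K[0,0]*d,-(v-K[1,2])/K[1,1]*d,-d],-1)
    return P@M[:3,:3].T+M[:3,3]
def ray(p,u,v,z):
    K=np.array(p["K"]);M=np.linalg.inv(np.array(p["world_to_cam"]))
    r=M[:3,:3]@np.array([(u-K[0,2])/K[0,0],-(v-K[1,2])/K[1,1],-1]);o=M[:3,3]
    return o+r*(z-o[2])/r[2]
E
python3 - <<'E'
from h import *
for n in ("scene","top"):
    im,d,p=grab(n); np.savez(n,im=im,d=d,K=p["K"],world_to_cam=p["world_to_cam"]); cv2.imwrite(f"pics/{n}.png",im[...,::-1]); print(n,{k:v for k,v in p.items()})
s=readout.read_state();print(s)
E
```

```text
pics
scene {'K': array([[402.81415133,   0.        , 277.76098563],
       [  0.        , 402.81415133, 213.40362593],
       [  0.        ,   0.        ,   1.        ]]), 'world_to_cam': array([[ 2.84438050e-01,  9.58589310e-01,  1.41961635e-02,
        -2.49688698e+02],
       [-6.47707946e-01,  1.81232298e-01,  7.40019777e-01,
         3.07100147e+02],
       [ 7.06802244e-01, -2.19684750e-01,  6.72435275e-01,
        -1.22958955e+03],
       [ 0.00000000e+00,  0.00000000e+00,  0.00000000e+00,
         1.00000000e+00]])}
top {'K': array([[543.00884901,   0.        , 282.73814469],
       [  0.        , 543.00884901, 205.6844582 ],
       [  0.        ,   0.        ,   1.        ]]), 'world_to_cam': array([[-1.11333183e-01, -9.93766539e-01, -5.74350474e-03,
         1.55991695e+02],
       [ 9.73274853e-01, -1.10201891e-01,  2.01473582e-01,
        -5.86073034e+02],
       [-2.00850649e-01,  1.68406865e-02,  9.79477109e-01,
        -8.76214887e+02],
       [ 0.00000000e+00,  0.00000000e+00,  0.00000000e+00,
         1.00000000e+00]])}
{'t': 0.1, 'joint_positions': array([ 1.26541449e+00,  1.24462925e-01,  1.65151507e+00,  1.32400338e-05,
        1.36749699e+00, -8.25831887e-02]), 'joint_velocities': array([-0.00129307, -0.00194974, -0.00215829, -0.00063332,  0.0004943 ,
        0.00061364]), 'effort': array([ 2.45056535e-04, -4.18867636e+01, -3.61102760e+01,  7.77342031e-02,
        4.60114516e-02, -5.25290147e-05]), 'ee_pos': array([143.45095342, 633.33859104, 188.20832612]), 'tcp_rot': array([[-9.75282239e-01,  2.20962035e-01, -5.78303313e-04],
       [ 2.20962728e-01,  9.75280608e-01, -1.79133857e-03],
       [ 1.68190191e-04, -1.87484417e-03, -9.99998228e-01]]), 'ft_force': array([0.05642136, 0.46586804, 0.12912449]), 'wrist_torque': array([0.01023451, 0.01770029, 0.02461868]), 'gripper_force': 0.0, 'opening': 94.92650907947375}
```

View pics/top.png

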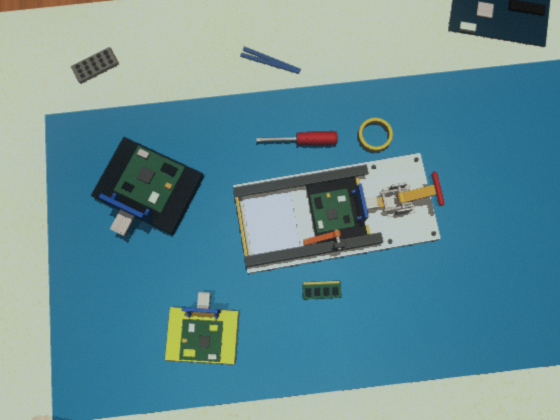

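View pics/scene.png

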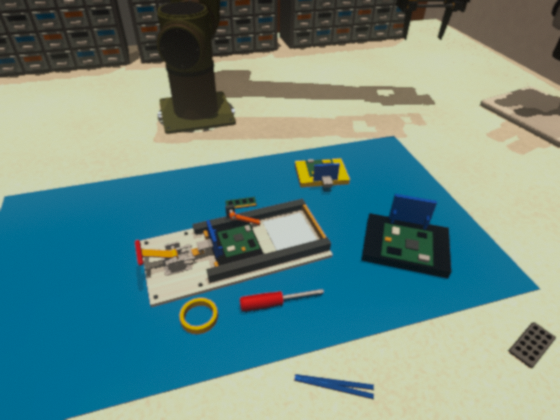

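Candidates for the carrier in the top view: the black slab with the green board on the slide (332,212), a bigger black slab (148,185), and a yellow slab (202,340). The one on the slide is right: not yellow, and the smaller of the black ones. The red lever bar is at (438,188), the catch at (322,239), and the screwdriver's handle (317,138) is the other red thing.

Run:
```python
from h import *
z=np.load("top.npz"); im,d=z["im"],z["d"]; P=cloud(d,z)
hsv=cv2.cvtColor(im,cv2.COLOR_RGB2HSV)
v,u=np.indices(d.shape); reg=(u>225)&(u<450)&(v>145)&(v<280)&(d>0)
notblue=~((hsv[...,0]>95)&(hsv[...,0]<112)&(hsv[...,1]>180))
m=(reg&notblue&(P[...,2]>4)).astype(np.uint8)
n,l,st,c=cv2.connectedComponentsWithStats(m); k=1+np.argmax(st[1:,4]); m=l==k
print("z bench",np.median(P[reg&~notblue][:,2]))
pl=m&(P[...,2]>4)&(P[...,2]<40)
r=cv2.minAreaRect(P[pl][:,:2].astype(np.float32)); print(r)
red=reg&((hsv[...,0]<6)|(hsv[...,0]>174))&(hsv[...,1]>190)&(u>425)
print("bar",red.sum(),np.median(P[red],0),cv2.minAreaRect(P[red][:,:2].astype(np.float32)))
# plate corners on z=10 & hand estimate
for a in [(422,155),(438.5,237),(248,271),(234,185)]: print(a,ray(z,*a,10))
vis=im.copy()
cv2.imwrite("pics/crop.png",cv2.resize(im[140:290,220:460],None,fx=3.3,fy=3.3,interpolation=2)[...,::-1])
```

```text
z bench nan
((591.282958984375, -14.473068237304688), (171.14584350585938, 379.7262268066406), 3.798849582672119)
bar 0 [nan nan nan] ((0.0, 0.0), (0.0, 0.0), 0.0)
(422, 155) [ 676.31658629 -178.28618996   10.        ]
(438.5, 237) [ 521.67321456 -182.75519927   10.        ]
(248, 271) [499.41797676 163.01795556  10.        ]
(234, 185) [658.66507829 173.06038822  10.        ]
  return _methods._mean(a, axis=axis, dtype=dtype,
  ret = ret.dtype.type(ret / rcount)
  ret = um.true_divide(
```

View pics/crop.png

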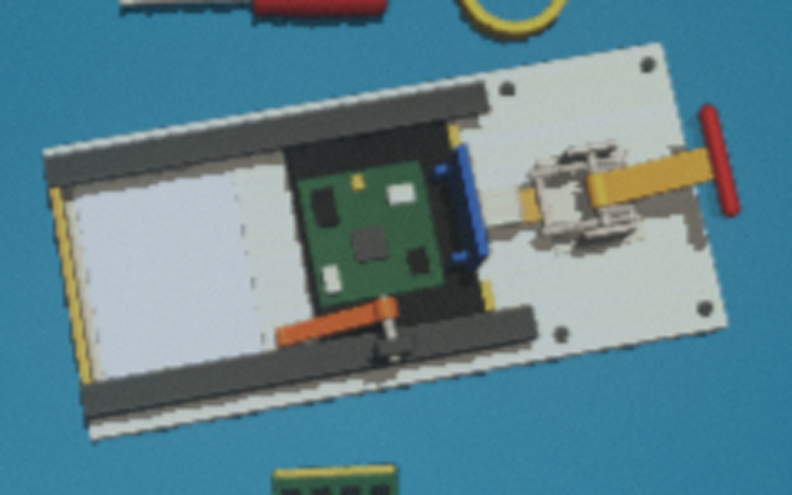

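The crop confirms it: small black carrier with green board and blue plate at crop (470,205), brass hook at (530,205), red bar at (720,160), catch at (335,320) on the slide's +y side. Plate corners in crop: (661,43), (726,325), (90,438), (43,150).

```bash
cat >> h.py <<'E'
def slide():
    z=np.load("top.npz")
    C=np.array([ray(z,220+a/3.3,140+b/3.3,10)[:2] for a,b in [(661,43),(726,325),(90,438),(43,150)]])
    L=np.array([[-176,-82],[-176,82],[176,82],[176,-82]],float)
    A=L-L.mean(0);B=C-C.mean(0)
    U,S,Vt=np.linalg.svd(A.T@B); R=(U@Vt).T; t=C.mean(0)-R@L.mean(0)
    return R,t,np.abs(L@R.T+t-C).max(),C
E
python3 - <<'E'
from h import *
R,t,e,C=slide(); print(R,t,e,np.degrees(np.arctan2(R[1,0],R[0,0])));print([np.linalg.norm(C[i]-C[i-1]) for i in range(4)])
print("bar",R@[-176,0]+t,"push",R@[-45,0]+t,"hinge",R@[-117,0]+t)
for n in("top","scene"):
    z=np.load(n+".npz"); im=z["im"]; hsv=cv2.cvtColor(im,cv2.COLOR_RGB2HSV)
    m=(((hsv[...,0]<6)|(hsv[...,0]>174))&(hsv[...,1]>150)).astype(np.uint8)
    k,l,st,c=cv2.connectedComponentsWithStats(m)
    for i in range(1,k):
        if st[i,4]>30: print(n,c[i],st[i,4],ray(z,*c[i],59))
for n,q in(("top","bar"),):
    pass
s=readout.read_state()
print(robot.grip_point_offset, np.degrees(np.arctan2(s["tcp_rot"][1,0],s["tcp_rot"][0,0])))
z=np.load("top.npz"); print(np.ptp(z["d"]),np.percentile(cloud(z["d"],z)[200:230,440:470,2],50))
E
```

```text
[[-0.06297715 -0.99801497]
 [ 0.99801497 -0.06297715]] [588.41986214  -5.31142503] 1.1614963072562432 93.61071454540195
[np.float64(351.4082657628455), np.float64(161.96551949766317), np.float64(350.27586836764794), np.float64(161.81634889964474)]
bar [ 599.50384116 -180.96205956] push [591.25383405 -50.22209863] hinge [ 595.7881891  -122.07917639]
top [317.09069767 137.3255814 ] 430 [716.10011797  15.16233124  59.        ]
top [437.75912409 188.40145985] 137 [ 600.23779295 -181.24066036   59.        ]
scene [138.60416667 252.38541667] 96 [ 599.67822151 -180.15313306   59.        ]
scene [260.90334572 300.46840149] 538 [760.99411165   5.27766604  59.        ]
-18.8 167.2344149196359
1933.87 0.8899485338012596
```

```bash
python3 -m handwheel '[[9.5,-64.4,-68.8,2,-16.4],[9.5,-64.4,-68.8,2,-16.4],[9.5,-64.4,-68.8,2,-16.4],[9.5,-64.4,-68.8,2,-16.4],[9.5,-64.4,-68.8,2,-16.4],[9.5,-64.4,-68.8,2,-16.4],[9.5,-64.4,-68.8,2,-16.4],[9.5,-64.4,-68.8,2,-16.4],[9.5,-64.4,-68.8,2,-16.4],[9.5,-64.4,-68.8,2,-16.4],[9.5,-64.4,-68.8,2,-16.4],[9.5,-64.4,-68.8,2,-16.4],[9.5,-64.4,-68.8,2,-16.4],[9.5,-64.4,-68.8,2,-16.4],[9.5,-64.4,-68.8,2,-16.4],[9.5,-64.4,-68.8,2,-16.4],[9.5,-64.4,-68.8,2,-16.4],[9.5,-64.4,-68.8,2,-16.4],[9.5,-64.4,-68.8,2,-16.4],[9.5,-64.4,-68.8,2,-16.4]]'
```

```text
t: 1.77
ee_pos: [564.9, -87.2, 171.1]
tcp_rot: [[-0.998, -0.063, -0.001], [-0.063, 0.998, 0.0], [0.001, 0.0, -1.0]]
ft_force: [0.9, 0.7, 0.5]
opening: 94.9
gripper_force: 0.0
```

```bash
python3 -m handwheel '[[6,-4.7,-9.2,0,0],[4,-4.7,-9.2,0,0],[4,-4.7,-9.2,2,0],[4,-4.7,-9.2,3,0],[4,-4.7,-9.2,3,0],[4,-4.7,-9.2,3,0]]'
python3 - <<'E'
from h import *
im,d,p=grab("wrist"); cv2.imwrite("pics/w1.png",im[...,::-1])
print(readout.read_state()["ee_pos"])
im,d,p=grab("top");np.savez("top2",im=im,d=d,**p)
E
```

```text
t: 2.27
ee_pos: [616.0, -173.1, 140.0]
tcp_rot: [[-0.998, -0.063, -0.003], [-0.063, 0.998, 0.002], [0.003, 0.002, -1.0]]
ft_force: [-0.0, -0.1, -1.2]
opening: 60.5
gripper_force: 0.0
[ 616.65967617 -172.9477978   141.37209298]
```

View pics/w1.png

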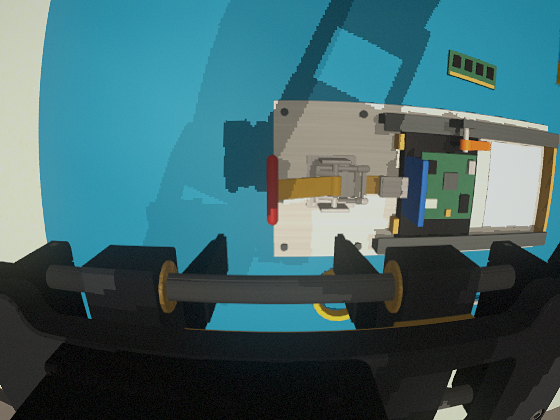

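The wrist view shows the bar at (272,190) lying between the fingers at columns 215 and 345; the lever is about 20 mm wide, so I grip the bar on its -y half, about 23 mm off centre.

```bash
python3 -m handwheel '[[4,-0.55,-0.7,0,0],[4,-0.55,-0.7,3,0],[4,-0.55,-0.7,6,0],[4,-0.55,-0.7,8,0],[4,-0.55,-0.7,10,0],[4,-0.55,-0.7,10,0],[4,-0.55,-0.7,10,0]]'
python3 - <<'E'
from h import *
im,d,p=grab("wrist"); cv2.imwrite("pics/w2.png",im[100:340,120:440,::-1])
E
```

```text
t: 2.95
ee_pos: [623.0, -180.1, 41.5]
tcp_rot: [[-0.998, -0.064, -0.001], [-0.064, 0.998, 0.0], [0.001, 0.0, -1.0]]
ft_force: [-0.2, 0.0, 0.6]
opening: 40.1
gripper_force: 0.0
```

View pics/w2.png

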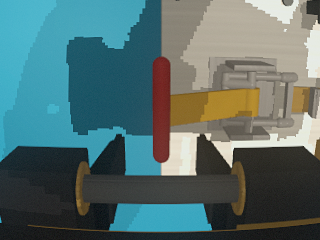

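The crop shows the red bar at (161,110) midway between the fingertips (120 and 203), with the near bar end reaching between the pads. Closing.

```bash
python3 -m handwheel '[[0.6,0,0,0,0],[0.6,0,0,0,0],[0.6,0,0,0,0],[0.6,0,0,0,0],[0.6,0,0,0,0],[0.6,0,0,0,0]]'
```

```text
t: 3.5
ee_pos: [623.3, -180.6, 42.0]
tcp_rot: [[-0.998, -0.063, 0.0], [-0.063, 0.998, -0.0], [-0.0, -0.0, -1.0]]
ft_force: [0.1, 0.5, 0.7]
opening: 7.9
gripper_force: 0.0
```

```bash
python3 -m handwheel '[[0,0,0,0,0],[0,0,0,0,0],[0,0,0,0,0]]'
python3 - <<'E'
from h import *
im,d,p=grab("wrist"); cv2.imwrite("pics/w3.png",im[100:340,120:440,::-1])
E
```

```text
t: 3.75
ee_pos: [623.1, -180.6, 41.6]
tcp_rot: [[-0.998, -0.063, -0.0], [-0.063, 0.998, 0.0], [0.0, 0.0, -1.0]]
ft_force: [0.4, 0.2, -0.3]
opening: 0.3
gripper_force: 0.0
```

View pics/w3.png

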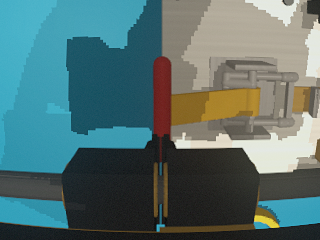

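The crop shows the fingers shut (161,170) while the bar (161,95) still stands where it was, so they passed it; measure both heights and ends from wrist depth.

```bash
cat >> h.py <<'E'
def wcloud(d,p):
    K=np.array(p["K"]);M=np.linalg.inv(np.array(p["world_to_cam"]))
    v,u=np.indices(d.shape); x=(u-K[0,2])/K[0,0]; y=(v-K[1,2])/K[1,1]; r=np.hypot(x,y)+1e-9
    s=np.tan(np.minimum(r,1.5))/r
    P=np.stack([x*s*d,-y*s*d,-d],-1); return P@M[:3,:3].T+M[:3,3]
E
python3 - <<'E'
from h import *
R,t,_,_=slide()
im,d,p=grab("wrist"); P=wcloud(d,p); S=P.copy(); S[...,:2]=(P[...,:2]-t)@R
np.savez("w3",im=im,d=d,**p)
print(p["K"][0],np.linalg.inv(p["world_to_cam"])[:3,3])
hsv=cv2.cvtColor(im,cv2.COLOR_RGB2HSV)
m=((hsv[...,0]<6)|(hsv[...,0]>174))&(hsv[...,1]>150)&(d>0); m[:140]=0;m[300:]=0
print("bar",m.sum(),np.percentile(S[m],[2,50,98],axis=0).round(1))
for r in range(225,330,10): print(r,[S[r,c].round(0).tolist() for c in (260,280,300)])
for r,c in [(170,330),(215,330),(205,300),(205,350)]: print(r,c,S[r,c].round(1), im[r,c])
st=readout.read_state(); print("tcp",(st["ee_pos"][:2]-t)@R,st["ee_pos"][2])
E
```

```text
[325.1922621    0.         280.16830459] [ 555.96894434 -186.03630195  237.09840776]
bar 1271 [[-181.7  -14.1   61.2]
 [-177.3    7.6   63.9]
 [-173.    27.4   65.6]]
225 [[-194.0, -28.0, 1.0], [-178.0, -9.0, 64.0], [-164.0, -25.0, 10.0]]
235 [[-194.0, -36.0, 2.0], [-178.0, -14.0, 65.0], [-178.0, 44.0, 237.0]]
245 [[-194.0, -44.0, 1.0], [-178.0, -14.0, 82.0], [-164.0, -40.0, 11.0]]
255 [[-184.0, 11.0, 156.0], [-178.0, -15.0, 94.0], [-173.0, 10.0, 155.0]]
265 [[-183.0, 10.0, 161.0], [-178.0, -14.0, 106.0], [-173.0, 10.0, 162.0]]
275 [[-183.0, 10.0, 167.0], [-178.0, 5.0, 157.0], [-174.0, 10.0, 167.0]]
285 [[-183.0, 8.0, 169.0], [-178.0, 4.0, 161.0], [-174.0, 8.0, 169.0]]
295 [[-183.0, 6.0, 169.0], [-178.0, 2.0, 163.0], [-174.0, 5.0, 168.0]]
305 [[-183.0, 2.0, 168.0], [-178.0, -32.0, 111.0], [-173.0, 2.0, 168.0]]
315 [[-183.0, -0.0, 169.0], [-179.0, -108.0, 1.0], [-173.0, -1.0, 168.0]]
325 [[-183.0, -4.0, 168.0], [-179.0, -119.0, 1.0], [-173.0, -3.0, 169.0]]
170 330 [-143.3   15.4   11.9] [148 142 131]
215 330 [-148.1   -7.4   48.5] [172 133  42]
205 300 [-167.     1.    57.4] [136 103  38]
205 350 [-134.8   -2.5   42.8] [171 131  39]
tcp [-177.09274653  -23.62464291] 41.572515332375744
```

```bash
python3 -m handwheel '[[0,0,0.2,-0.5,0],[0,0,0.5,-0.9,0],[0,0,0.6,-1.0,0],[0,0,0.6,-1.0,0]]'
python3 - <<'E'
from h import *
im,d,p=grab("wrist"); cv2.imwrite("pics/w4.png",im[100:340,120:440,::-1])
R,t,_,_=slide(); P=wcloud(d,p); S=P.copy(); S[...,:2]=(P[...,:2]-t)@R
hsv=cv2.cvtColor(im,cv2.COLOR_RGB2HSV)
m=((hsv[...,0]<6)|(hsv[...,0]>174))&(hsv[...,1]>150)&(d>0); m[:140]=0;m[300:]=0
print("bar",m.sum(),np.percentile(S[m],[2,50,98],axis=0).round(1))
st=readout.read_state(); print("tcp",(st["ee_pos"][:2]-t)@R,st["ee_pos"][2],st["ft_force"],st["wrist_torque"],st["opening"])
E
```

```text
t: 4.18
ee_pos: [623.4, -174.4, 52.7]
tcp_rot: [[-0.998, -0.064, 0.001], [-0.064, 0.998, -0.0], [-0.001, -0.001, -1.0]]
ft_force: [0.6, -1.5, -0.7]
opening: 0.2
gripper_force: 0.0
bar 1296 [[-181.7  -20.9   61.3]
 [-177.4    4.4   63.8]
 [-172.9   27.1   65.5]]
tcp [-171.0007076   -24.03727925] 52.29095366450063 [0.84546286 0.22535504 0.14055986] [ 0.05382814 -0.00389692 -0.01013417] 0.06087640184842472
```

View pics/w4.png

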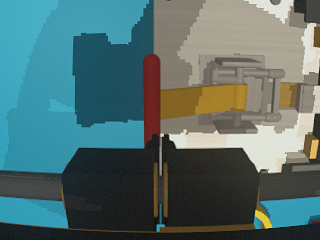

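Run:
```python
from h import *
im,d,p=grab("scene")
q=np.array(p["world_to_cam"])@np.array([623,-174,52,1]); K=p["K"]; u=K[0,0]*q[0]/-q[2]+K[0,2]; v=K[1,1]*-q[1]/-q[2]+K[1,2]; print(u,v)
u0,v0=int(u)-60,int(v)-60; print(u0,v0)
cv2.imwrite("pics/s4.png",cv2.resize(im[max(v0,0):v0+110,max(u0,0):u0+140],None,fx=5,fy=5,interpolation=2)[...,::-1])
```

```text
143.57202866551808 263.73728030418744
83 203
```

View pics/s4.png

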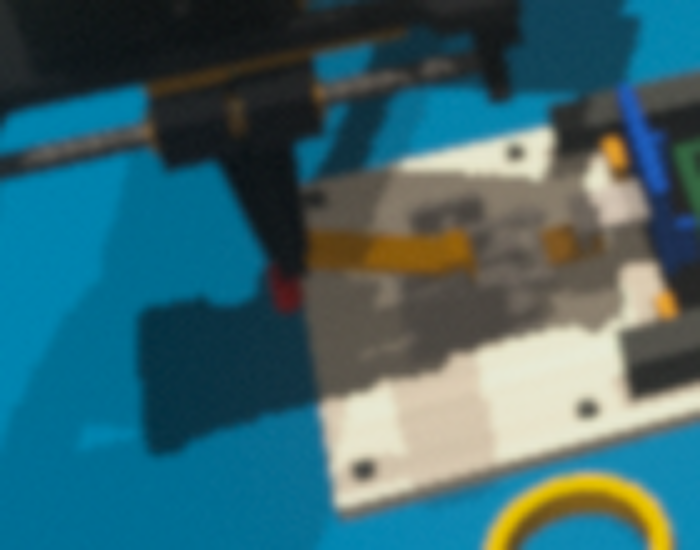

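Wrist crop: fingertips end around (155,135) just on the bar's near part; scene crop: the tip at (285,275) ends above the red bar end (285,292). The real tips seem higher than the reported TCP; measure the tip in the tool frame.

Run:
```python
from h import *
im,d,p=grab("wrist"); P=wcloud(d,p); st=readout.read_state()
T=(P-st["ee_pos"])@st["tcp_rot"]
for r in range(228,256,3): print(r,[(T[r,c].round(0).astype(int).tolist(),im[r,c].max()) for c in (266,270,274,278,282,286,290)])
```

```text
228 [([9, -10, -12], np.uint8(103)), ([10, -7, -13], np.uint8(109)), ([9, -5, -12], np.uint8(109)), ([9, -2, -11], np.uint8(99)), ([-7, 0, 42], np.uint8(129)), ([-7, 3, 41], np.uint8(128)), ([-7, 6, 41], np.uint8(129))]
231 [([7, -10, -11], np.uint8(103)), ([8, -7, -13], np.uint8(111)), ([8, -5, -13], np.uint8(109)), ([7, -3, -11], np.uint8(100)), ([-10, 0, 41], np.uint8(132)), ([-10, 3, 41], np.uint8(132)), ([-10, 6, 43], np.uint8(132))]
234 [([6, -10, -12], np.uint8(103)), ([6, -7, -13], np.uint8(110)), ([10, -5, -24], np.uint8(38)), ([6, -3, -11], np.uint8(102)), ([-12, 0, 41], np.uint8(176)), ([11, 2, -26], np.uint8(44)), ([-12, 6, 42], np.uint8(181))]
237 [([4, -10, -12], np.uint8(104)), ([4, -7, -13], np.uint8(113)), ([10, -5, -31], np.uint8(30)), ([9, -2, -27], np.uint8(32)), ([9, 0, -27], np.uint8(20)), ([10, 2, -31], np.uint8(36)), ([-14, 6, 41], np.uint8(235))]
240 [([2, -10, -12], np.uint8(104)), ([3, -7, -14], np.uint8(54)), ([10, -4, -36], np.uint8(35)), ([9, -2, -31], np.uint8(29)), ([9, 0, -31], np.uint8(29)), ([11, 2, -36], np.uint8(34)), ([10, 4, -35], np.uint8(131))
[... 398 characters left out ...]
8(36)), ([10, 4, -44], np.uint8(33))]
249 [([34, -5, -109], np.uint8(36)), ([34, -4, -109], np.uint8(37)), ([33, -3, -108], np.uint8(30)), ([9, -2, -45], np.uint8(29)), ([9, 0, -46], np.uint8(29)), ([10, 2, -49], np.uint8(35)), ([33, 2, -108], np.uint8(39))]
252 [([34, -5, -112], np.uint8(36)), ([34, -4, -111], np.uint8(33)), ([34, -3, -111], np.uint8(32)), ([9, -2, -49], np.uint8(29)), ([9, 0, -49], np.uint8(30)), ([11, 2, -53], np.uint8(35)), ([34, 2, -113], np.uint8(37))]
255 [([34, -5, -114], np.uint8(37)), ([34, -4, -114], np.uint8(35)), ([34, -3, -115], np.uint8(32)), ([9, -2, -53], np.uint8(28)), ([9, 0, -54], np.uint8(22)), ([11, 1, -58], np.uint8(34)), ([34, 1, -114], np.uint8(37))]
```

The true fingertips end about 23 mm behind the reported TCP, so I must command about 24 mm lower. Open, go back over the bar, descend, close.

```bash
python3 -m handwheel '[[4,0,-0.6,0,0],[4,0,-0.6,0,0],[4,0,-0.6,0,0],[4,0,-0.6,0,0],[4,0,-0.6,0,0],[4,0,-0.6,1.5,0],[4,0,-0.6,3,0],[4,0,-0.6,3.5,0],[4,0,-0.6,3.5,0],[0.2,0,-0.6,3.5,0],[0.2,0,-0.6,3.5,0],[0.2,0,-0.6,3.5,0],[0.2,0,-0.6,3.5,0],[0.2,0,-0.6,3.5,0],[0.2,0,-0.6,3.5,0],[0.2,0,-0.6,3.5,0]]'
```

```text
t: 5.67
ee_pos: [623.4, -179.6, 17.2]
tcp_rot: [[-0.998, -0.063, 0.0], [-0.063, 0.998, 0.002], [-0.0, 0.002, -1.0]]
ft_force: [-0.2, 4.6, 2.6]
opening: 9.0
gripper_force: 30.0
```

```bash
python3 -m handwheel '[[0.2,0,0.25,-0.5,0],[0.2,0,0.57,-0.98,0],[0.2,0,0.92,-1.44,0],[0.2,0,1.29,-1.85,0],[0.2,0,1.7,-2.24,0],[0.2,0,2.16,-2.57,0],[0.2,0,2.64,-2.87,0],[0.2,0,3.14,-3.14,0],[0.2,0,3.67,-3.35,0],[0.2,0,4.21,-3.53,0],[0.2,0,4.76,-3.66,0],[0.2,0,5.32,-3.73,0],[0.2,0,5.9,-3.75,0],[0.2,0,6.46,-3.73,0],[0.2,0,6.9,-3.66,0],[0.2,0,7.35,-3.58,0],[0.2,0,7.6,-3.5,0],[0.2,0,7.6,-3.5,0]]'
python3 - <<'E'
from h import *
im,d,p=grab("top"); cv2.imwrite("pics/t5.png",cv2.resize(im[140:290,220:460],None,fx=3,fy=3,interpolation=2)[...,::-1])
E
```

```text
t: 7.17
ee_pos: [619.3, -103.9, 53.5]
tcp_rot: [[-0.998, -0.064, 0.002], [-0.064, 0.998, 0.0], [-0.002, 0.0, -1.0]]
ft_force: [0.3, 0.1, 6.6]
opening: 8.9
gripper_force: 30.0
```

View pics/t5.png

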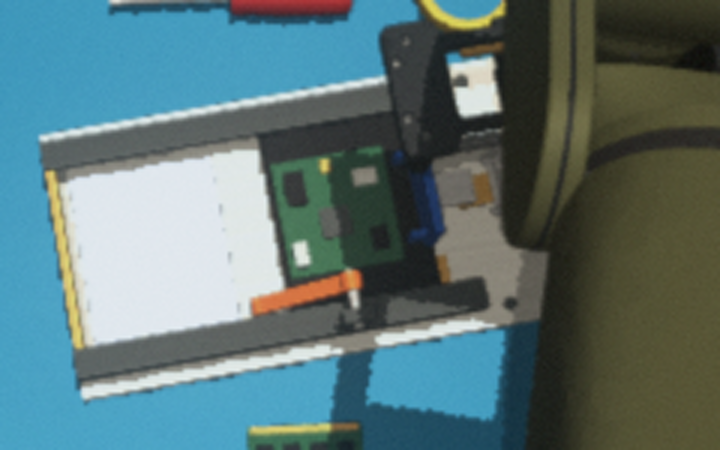

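Carrier unmoved at (335,210), catch down; the arm hides the lever, but grip is kept. Release and rise, then move aside to look.

```bash
python3 -m handwheel '[[4,0,0,0,0],[4,0,0,0,0],[4,0,0,0,0],[4,0,0,0,0],[4,0,0,0,0],[4,0,0,-3,0],[4,0,0,-6,0],[4,0,0,-8,0],[0,0,3,-8,0],[0,0,3,-8,0],[0,0,3,-8,0],[0,0,3,-8,0],[0,0,3,-8,0]]'
python3 - <<'E'
from h import *
R,t,_,_=slide()
im,d,p=grab("wrist"); P=wcloud(d,p); S=P.copy(); S[...,:2]=(P[...,:2]-t)@R
cv2.imwrite("pics/w6.png",im[...,::-1])
hsv=cv2.cvtColor(im,cv2.COLOR_RGB2HSV)
m=((hsv[...,0]<6)|(hsv[...,0]>174))&(hsv[...,1]>150)&(d>0)&(np.abs(S[...,1])<45)&(S[...,0]<0)
print("bar",m.sum(),np.percentile(S[m],[2,50,98],axis=0).round(1))
m=(hsv[...,0]>112)&(hsv[...,0]<125)&(hsv[...,1]>150)&(d>0)&(np.abs(S[...,1])<45)&(S[...,2]>60)
print("plate",m.sum(),np.percentile(S[m],[2,50,98],axis=0).round(1))
st=readout.read_state(); print("tcp",(st["ee_pos"][:2]-t)@R,st["ee_pos"][2])
E
```

```text
t: 8.3
ee_pos: [615.9, -75.2, 130.6]
tcp_rot: [[-0.998, -0.063, -0.002], [-0.063, 0.998, 0.0], [0.002, 0.0, -1.0]]
ft_force: [0.4, 0.2, -0.0]
opening: 11.7
gripper_force: 0.0
bar 342 [[-118.5  -29.9   95.8]
 [ -97.8    6.6   98.6]
 [ -72.1   27.1  285.7]]
plate 170 [[-146.7   -9.7  247.6]
 [ -97.6    0.6  280.7]
 [   1.3    2.6  285.6]]
tcp [-71.53310401 -23.05155013] 130.65323268514734
```

View pics/w6.png

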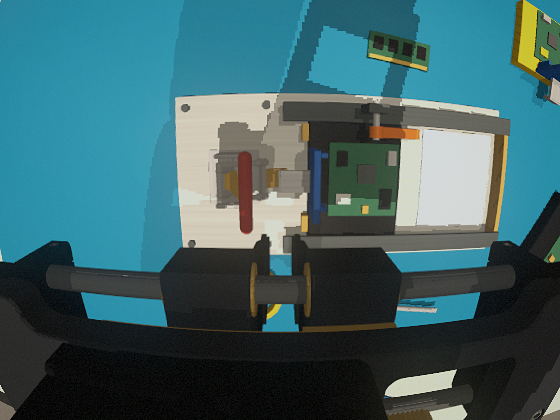

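Lever stays over (bar at x=-98, top 98.6; pixel (245,192)), blue plate at (318,178) in place. Move to mid-width, descend between bar and plate.

```bash
python3 -m handwheel '[[0,2.3,0.2,0,0],[0,2.3,0.2,0,0],[0,2.3,0.2,0,0],[0,2.3,0.2,3,0],[0,2.3,0.2,6,0],[0,2.3,0.2,8.5,0],[0,2.3,0.2,10.5,0],[0,2.3,0.2,10.5,0],[0,2.3,0.2,10.5,0]]'
```

```text
t: 9.1
ee_pos: [592.9, -74.3, 25.5]
tcp_rot: [[-0.998, -0.063, -0.002], [-0.063, 0.998, 0.0], [0.002, 0.001, -1.0]]
ft_force: [0.6, 0.2, 0.1]
opening: 0.3
gripper_force: 0.0
```

```bash
python3 -m handwheel '[[0,0,0.6,0,0],[0,0,1.2,0,0],[0,0,1.8,0,0],[0,0,2.4,0,0],[0,0,3,0,0],[0,0,3.6,0,0],[0,0,4.2,0,0],[0,0,4.8,0,0],[0,0,5.4,0,0],[0,0,6,0,0],[0,0,6.6,0,0],[0,0,7.2,0,0],[0,0,7.8,0,0],[0,0,8.4,0,0],[0,0,9,0,0],[0,0,9.6,0,0],[0,0,10.2,0,0],[0,0,10.8,0,0],[0,0,11.4,0,0],[0,0,12,0,0]]'
python3 - <<'E'
from h import *
R,t,_,_=slide()
st=readout.read_state(); print("tcp",(st["ee_pos"][:2]-t)@R,st["ft_force"])
im,d,p=grab("top"); S=cloud(d,p); S[...,:2]=(S[...,:2]-t)@R
hsv=cv2.cvtColor(im,cv2.COLOR_RGB2HSV)
m=(hsv[...,0]>40)&(hsv[...,0]<85)&(hsv[...,1]>80)&(d>0)&(np.abs(S[...,1])<50)&(np.abs(S[...,0])<175)&(S[...,2]<50)
print("board",m.sum(),np.percentile(S[m],[2,98],axis=0).round(1))
z=np.load("top.npz");im,d=z["im"],z["d"];S=cloud(d,z); S[...,:2]=(S[...,:2]-t)@R
hsv=cv2.cvtColor(im,cv2.COLOR_RGB2HSV)
m=(hsv[...,0]>40)&(hsv[...,0]<85)&(hsv[...,1]>80)&(d>0)&(np.abs(S[...,1])<50)&(np.abs(S[...,0])<175)&(S[...,2]<50)
print("board0",m.sum(),np.percentile(S[m],[2,98],axis=0).round(1))
E
```

```text
t: 10.77
ee_pos: [585.7, 46.1, 26.6]
tcp_rot: [[-0.998, -0.063, -0.0], [-0.063, 0.998, -0.0], [0.0, -0.0, -1.0]]
ft_force: [0.8, -3.9, 3.8]
opening: 0.7
gripper_force: 2.1
tcp [51.48206267 -0.48267324] [ 0.84051347 -3.93186103  3.76664231]
board 204 [[107.1 -30.4  23.4]
 [146.2  35.5  30.1]]
board0 1027 [[-24.6 -34.7  23.8]
 [ 40.5  32.7  30.5]]
```

```bash
python3 -m handwheel '[[0,0,0.3,0,0],[0,0,0.6,0,0],[0,0,0.9,0,0],[0,0,1.2,0,0],[0,0,1.4,0,0],[0,0,1.6,0,0],[0,0,1.7,0,0],[0,0,1.8,0,0],[0,0,1.8,0,0]]'
```

```text
t: 11.57
ee_pos: [584.3, 63.8, 26.4]
tcp_rot: [[-0.998, -0.063, -0.001], [-0.063, 0.998, 0.0], [0.001, 0.001, -1.0]]
ft_force: [0.5, -1.3, 0.6]
opening: 0.5
gripper_force: 0.5
```

```bash
python3 -m handwheel '[[0,0,0.1,0,0],[0,0,0.15,0,0],[0,0,0.15,0,0]]'
```

```text
t: 11.82
ee_pos: [584.3, 65.1, 26.4]
tcp_rot: [[-0.998, -0.063, -0.001], [-0.063, 0.998, 0.0], [0.001, 0.0, -1.0]]
ft_force: [0.8, -1.9, -0.1]
opening: -0.1
gripper_force: 0.6
```

```bash
python3 -m handwheel '[[0,0,0.1,0,0],[0,0,0.2,0,0],[0,0,0.2,0,0]]'
```

```text
t: 12.07
ee_pos: [584.2, 65.4, 26.8]
tcp_rot: [[-0.998, -0.064, -0.001], [-0.064, 0.998, -0.003], [0.001, -0.003, -1.0]]
ft_force: [-1.5, -7.4, 1.4]
opening: 0.4
gripper_force: 3.6
```

At the end stop (force rises, no further motion). Back off, rise, swing clear and look.

```bash
python3 -m handwheel '[[0,0,-0.8,0,0],[0,0,-1.5,0,0],[0,0,-1.5,-3,0],[0,0,-1.5,-7,0],[0,0,-1.5,-11,0],[0,0,-1.5,-14,0],[0,8,-1.5,-14,0],[0,14,-1.5,-14,0],[0,18,-1.5,-14,0],[0,20,-1.5,-14,0],[0,20,-1.5,-14,0],[0,20,-1.5,-14,0],[0,20,-1.5,-14,0],[0,20,-1.5,-14,0]]'
python3 - <<'E'
from h import *
im,d,p=grab("top"); cv2.imwrite("pics/t7.png",cv2.resize(im[110:310,200:460],None,fx=3,fy=3,interpolation=2)[...,::-1])
R,t,_,_=slide(); S=cloud(d,p); S[...,:2]=(S[...,:2]-t)@R
hsv=cv2.cvtColor(im,cv2.COLOR_RGB2HSV)
m=(hsv[...,0]>40)&(hsv[...,0]<85)&(hsv[...,1]>80)&(d>0)&(np.abs(S[...,1])<50)&(np.abs(S[...,0])<175)&(S[...,2]<50)
print("board",m.sum(),np.percentile(S[m],[2,98],axis=0).round(1))
m=(hsv[...,0]>4)&(hsv[...,0]<14)&(hsv[...,1]>180)&(d>0)&(S[...,1]>20)&(S[...,1]<70)&(np.abs(S[...,0]-40)<60)
o=np.argsort(S[m][:,0]); print("catch",m.sum(),S[m][o[::max(1,len(o)//10)]].round(0).tolist())
print(readout.read_state()["ee_pos"])
E
```

```text
t: 13.23
ee_pos: [386.4, 39.3, 167.2]
tcp_rot: [[-0.998, -0.063, 0.002], [-0.063, 0.998, 0.001], [-0.002, 0.0, -1.0]]
ft_force: [1.5, 0.6, -0.3]
opening: 0.3
gripper_force: 0.0
board 1134 [[ 98.8 -33.3  23.4]
 [165.2  35.   30.7]]
catch 0 []
[386.69376434  39.2904258  167.16456988]
```

View pics/t7.png

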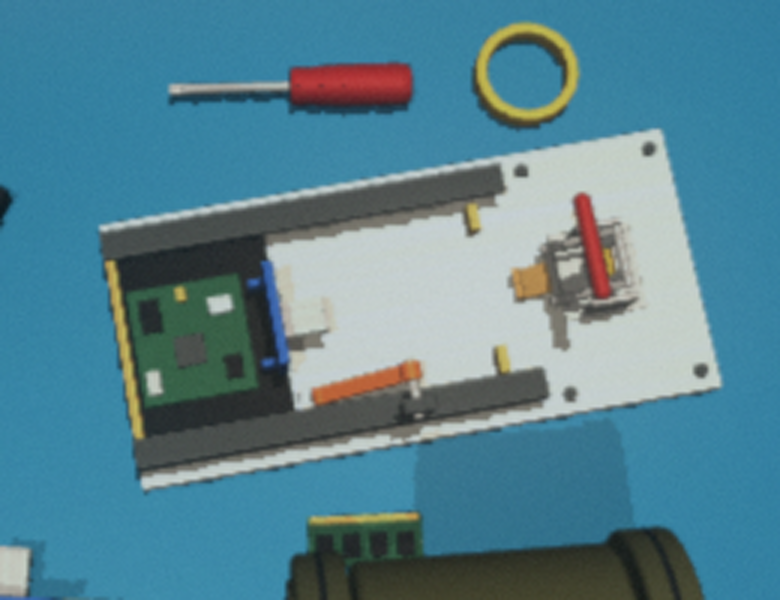

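The carrier sits against the end stop (crop (195,330)). The catch's tip (318,393) lies clear behind the carrier's rear edge (293), the lever is over (592,245), and the bystanders are in place.

```bash
python3 -c "from plant import job_done; print(job_done())"
```

```text
the job is handed in; nothing more can be done
None
```

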